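# Free the sagging bolt of the bottle pen and hold its gate ajar

### The job

The barrel bolt on the bottle pen's gate has lost its front strap, so it sags and its notch has dropped behind the bent-up lip of the keeper: take the bolt by its red knob, lift it over the lip while drawing it back, without forcing it against the keeper, until it is clear. Then swing the gate open towards you by the same knob until its free edge stands about 10 cm from the shut position, and finish holding it there: the hinges are sprung, so keep hold of the knob. Leave the jars, bottles and other things around the pen standing as they are.

Things in the scene. Friction and masses are not known exactly. Their poses are not given: they have to be found in the camera images.
- pen: The bottle pen: a grey spill tray, 235 x 410 mm, with four 25 mm posts (154 mm high) and wire sides and back, fixed to the bench. Origin: centre of the tray's underside, on the bench. Its x axis points from the gate into the pen (away from the gate's front); its y axis runs along the shut gate from the keeper post (at y = -0.1875) to the hinge post (at y = +0.1875). The gate's plane is at x = -0.0975. z is up. The tray's floor is 6 mm thick.
- gate (a joint): Opening angle of the gate, rad: 0 shut, positive when its free end has swung out towards the robot side (-x of the pen), turning clockwise as seen from above. Upright grey frame with wires, 335 mm long, top rail 36 mm wide with its top 150 mm above the bench. A hinge spring shuts it: about 0.3 N m when shut to 0.5 N m at 0.4 rad. 10 cm at the free edge is 0.3 rad. While the bolt is in the keeper the gate cannot open.
- gate_hinge (a point): Point on the gate's vertical hinge axis, at the height of the rail's top (150 mm). Axes as the gate's: y from the free edge to the hinge, x through the gate into the pen when shut.
- gate_edge (a point): Free end of the gate's top rail (the stile), top middle, 335 mm from the hinge axis.
- bolt (a joint): How far the bolt is drawn back along itself, m: starts at 0 to 0.005, range 0 to 0.045, growing as the knob moves towards the hinge (+y of the pen when the gate is shut). About 2 N of friction; it stays where it is left. If it is not lifted, its nose catches on the keeper's lip at 0.008. The nose is out of the keeper from 0.030 on.
- bolt_lift (a joint): Upward tilt of the sagging bolt in its worn barrel, rad: 0 at the start (notch roof resting on the lip), up to 0.10. Pivot: the barrel, 140 mm behind the knob (towards the hinge) with the bolt home. The nose passes the lip above 0.038, knob lifted 5.5 mm or more; 7 to 9 mm is comfortable; the barrel stops the knob at 14 mm, near the end of the pull at 10 mm. Lifting takes 3 to 5 N at the knob.
- bolt_knob (a point): Centre of the red knob: an upright cylinder, 22 mm in diameter and 28 mm tall, on a 10 mm steel stem that stands on the 16 mm steel bolt. About 220 mm above the bench, 71 mm above the gate's top rail; the bolt's rod lies 44 mm below the knob's centre, so there is free room all round the knob. In the pen's frame it stands at x = -0.0975, y = -0.110 when the bolt is fully home (0.280 m from the hinge axis) and moves towards the hinge as the bolt is drawn.
- bolt_nose (a point): Tip of the bolt's nose, on the rod's axis. Behind the 16 mm long nose a notch, 20 mm long and 8 mm deep, is cut in the rod's underside.
- keeper: Brass staple on top of the keeper post, fixed: inside 24 mm wide and 46 mm high. Origin on the post's axis at bench height; axes as the pen's.
- keeper_lip (a point): Top middle of the keeper's bent-up lip: 4 mm thick, 26 mm wide, its edge about 8 mm above the underside of the sagging nose.
- jar_a: Bystander: white plastic reagent jar with blue screw cap, 74 mm across, 138 mm tall, standing in the pen behind the gate. Origin at the centre of its underside; z axis up.
- jar_b: Bystander: white plastic reagent jar like jar_a, standing in the pen. Origin at the centre of its underside; z axis up.
- jar_c: Bystander: amber glass jar with blue cap, 68 mm across, 125 mm tall, standing in the pen. Origin at the centre of its underside; z axis up.
- amber_bottle: Bystander: small amber bottle with black cap, 60 mm across, 120 mm tall, on the bench beside the keeper post. Origin at the centre of its underside; z axis up.
- beaker: Bystander: empty glass beaker, 70 mm across, 90 mm tall, on the bench to the left. Origin at the centre of its underside; z axis up.
- wash_bottle: Bystander: white wash bottle with blue cap and bent spout, 62 mm across, 180 mm tall, on the bench to the right. Origin at the centre of its underside; z axis up.
- tip_box: Bystander: closed yellow box of pipette tips, 88 x 123 mm, 65 mm tall, on the bench to the right. Origin at the centre of its underside; z axis up.

How it is judged:
By the outcome, as a careful person would: the job done as asked, in the order asked, and still so for the second after the job is handed in, while the arm keeps its last pose, push and grip.
It also fails if it takes over 32 s, if anything falls off the work surface, if the arm or the gripper's body presses on something with over 40 N, if the wrist force passes 120 N, or if a joint passes its speed limit or range.

### The arm

A 6-joint arm with a two-finger parallel gripper is mounted at the origin on the work surface. World frame = base frame: x ahead of the robot, y to its left, z up, the work surface at z = 0. Lengths are in m, angles in rad, forces in N, time in s.
With the tool pointing down it reaches from about 0.3 to 0.875 m from the base axis. Payload 4.2 kg.
Tool frame: the origin (TCP) lies midway between the tips of the shut fingers; the grasp point (between the pads) lies 19 mm behind it; x points along the fingers, y is the direction in which the jaws open and shut, and the axes are right-handed (so a half turn about x gives the same grasp; the last joint's range is limited). The gripper opens to 85 mm and grips with 20 to 120 N. Pads are 22 mm wide; open, the fingers measure 114 mm over their backs; the gripper's body (76 mm by 85 mm) begins 54 mm behind the grasp point. The pads swing forward as they close: fully open they stand 13 mm farther back than shut.
Start: joints at [-1.351, 0.32, 1.565, -0, 1.257, -0.02], TCP at [0.137, -0.559, 0.211] pointing down, gripper open.
Joint ranges: [-3.11, 3.11], [-0.84, 2.01], [0.21, 2.61], [-1.34, 4.49], [0.05, 2.63], [-2.56, 2.56]. Speed limits (rad/s): [2.57, 2.57, 3.14, 3.14, 3.14, 3.14].

### API

Orientations are given as a rotation vector (axis times angle).
In Python, from station import * gives the robot as it stands.
- The arm moves only by the shell command python3 -m jog 'ROWS' [FORCE]. ROWS is JSON, a list of rows, each a list of 7 numbers: the turn, a rotation vector about the tool's x, y, z in units of 180 degrees (1.0 is 180 degrees), then the shift along the tool's x, y, z in units of 0.2 m (1.0 is 0.2 m), then the opening, from -1 (shut) to 1 (fully open). In form: [[rx, ry, rz, x, y, z, hand], ...]. A call has 1 to 12 rows; each row is the pose to reach, as a shift and turn from the pose commanded when the call began, along the tool's axes at that moment, turning the shorter way round; what a row does not reach only later rows make up. A row lasts 1/8 s, in which the tool goes at most 62.5 mm and 10.7 degrees, less where a joint would pass 70% of its speed; a pose out of reach is approached as far as the arm can. A call with a number of a shift or a turn outside -1 to 1 is refused whole. A call with a gripper value outside its range is refused whole. The fingers move at their own pace and stop on an object; FORCE is the grip in N (left out, the last holds). Time passes only in rows, so rows that repeat a pose let the fingers close. It gives the time, the measured TCP pose, the force and the opening at its end, in the units of the state.
- state(): the state, without advancing time (a new reading comes with each control period).
- capture(name): name is "side" or "top" or "wrist"; returns the picture (400x640x3 uint8, red, green, blue); there is no depth.
- camera_params(name): a dict with "K" (3x3 intrinsics, pixels), "dist_coeffs" ([k1, k2, p1, p2, k3] as OpenCV has them; the pictures are not rectified), "extrinsics" (4x4, takes a point from world to camera coordinates); the wrist camera has in their place "T_tool_cam" (4x4, takes a point from camera to tool coordinates, whose origin is the TCP and whose axes are the tool frame's). Camera axes: x right, y down, z forward; pixel columns grow to the right and rows downward; lengths in m; the calibration is good to about 2 mm. A picture is of the moment at which its call begins: read the wrist's pose just before it. camera_params takes no time and is no camera call.
- hand_in(): hands the job in, once; it reports no verdict.
Trained networks look in the newest picture that a camera, given by its name, has taken for a name from the list of things; names that differ only in an ending like _2 or _b are one class to them, and where a whole thing is asked for, a point or a joint stands for the part that bears it (a point fixed in the world has none). Each returns a list of dicts, best first, with "conf" (0 to 1); they miss things now and then, are a little off and sometimes report something else, mostly with a low value. They report only what shows in the picture. A call takes as long as a camera call.
- outline_of(label, camera): "region" (400x640 bool, what is visible of it) and "extent" ([left, top, right, bottom] in pixels, round what is visible of it).
The state is a dict: "time": time; "joint_pos": joint angles; "joint_vel": joint speeds; "joint_efforts": joint torques, N m; "position": TCP position; "ee_rot": TCP orientation; "contact_force": force on the tool from outside, world axes, zero at the start; "torque": the same for the moment, N m; "gripper_width": opening from 0.0 (shut) to 1.0 (fully open).
Only numpy, scipy, OpenCV 4.12 (cv2) and the standard library are available. Lean on these libraries where they do the work, as an engineer would, in place of code of your own. Each camera call takes 0.05 s, during which the arm holds its last target.

## Working session

There is one attempt and no reset: what is moved stays moved. The work goes in short steps, Python scripts to look and compute and a shell command to move; the robot and the scene stay as the last step left them, time stands still between calls to the robot, and variables do not carry over. Pictures are saved under pics/ and viewed, and the job is handed in when it is done.

```bash
ls; mkdir -p pics; python3 - <<'E'
from station import *
import cv2
s=state()
for k in s: print(k,s[k])
for n in ("side","top","wrist"):
    im=capture(n); cv2.imwrite(f"pics/{n}0.png",im[:,:,::-1])
    print(n,camera_params(n))
E
```

```text
pics
time 0.0
joint_pos [-1.35100784e+00  3.20296441e-01  1.56570786e+00 -9.28611859e-06
  1.25740481e+00 -2.00134938e-02]
joint_vel [ 5.10439604e-04 -9.15674545e-04  6.71222391e-04  3.03803892e-05
  1.68962448e-03 -2.90934514e-04]
joint_efforts [ 6.21070649e-04 -4.15510976e+01 -2.34162962e+01  1.49399375e-04
  8.07188277e-03  9.46804960e-06]
position [ 0.13644295 -0.55803057  0.2097685 ]
ee_rot [ 2.09468603  0.25429855 -2.09508678]
contact_force [ 0.26534442 -0.14497237  0.20270916]
torque [0.01846207 0.02105962 0.00257737]
gripper_width 1.002050346438465
side {'K': array([[458.77767069,   0.        , 312.40934924],
       [  0.        , 458.77767069, 196.78274906],
       [  0.        ,   0.        ,   1.        ]]), 'dist_coeffs': array([-0.11448098,  0.        ,  0.        ,  0.        ,  0.        ]), 'extrinsics': array([[ 9.44185078e-01, -3.29414036e-01,  9.65245035e-04,
        -5.71738320e-01],
       [-2.30863444e-01, -6.63798319e-01, -7.11388685e-01,
         2.09020703e-01],
       [ 2.34982146e-01,  6.71459741e-01, -7.02798127e-01,
         1.73623442e+00],
       [ 0.00
[... 499 characters left out ...]
0.97865974,  1.47588111],
       [ 0.        ,  0.        ,  0.        ,  1.        ]])}
wrist {'K': array([[309.66450367,   0.        , 318.93626159],
       [  0.        , 309.66450367, 203.67512087],
       [  0.        ,   0.        ,   1.        ]]), 'dist_coeffs': array([-0.00126813,  0.        ,  0.        ,  0.        ,  0.        ]), 'T_tool_cam': array([[ 2.43187997e-04, -2.73678440e-01,  9.61821216e-01,
        -1.63119695e-01],
       [ 9.99999760e-01,  6.91210895e-04, -5.61626401e-05,
        -2.64407858e-04],
       [-6.49450800e-04,  9.61820999e-01,  2.73678542e-01,
        -7.06406288e-02],
       [ 0.00000000e+00,  0.00000000e+00,  0.00000000e+00,
         1.00000000e+00]])}
```

View pics/side0.png

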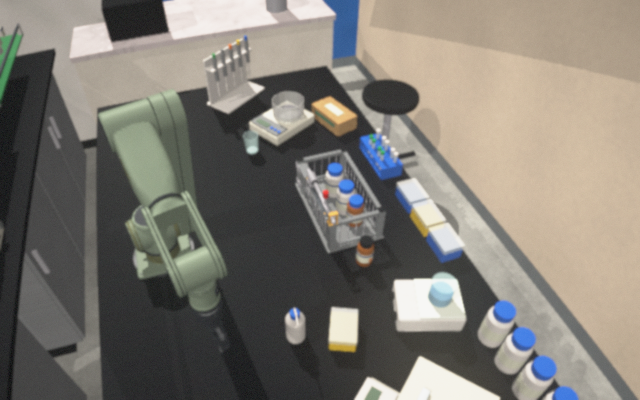

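View pics/top0.png

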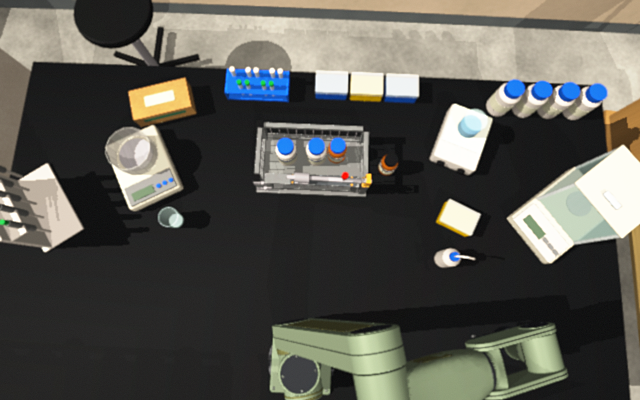

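View pics/wrist0.png

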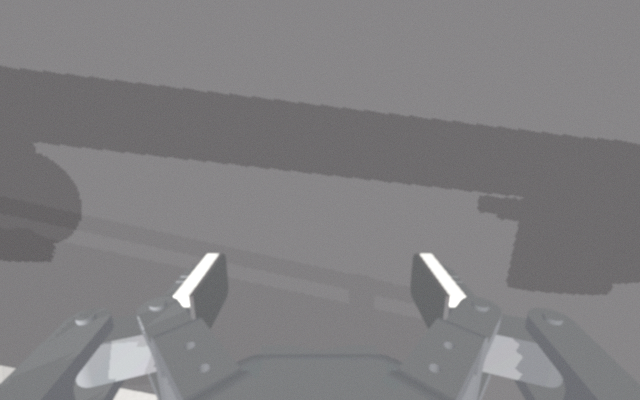

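Top view: red knob at about (346,176), brass keeper (367,181), gate along the pen's bottom edge. Side view: knob about (325,194), keeper (333,216). Now I'll triangulate them.

```bash
cat > h.py <<'E'
from station import *
import numpy as np, cv2
from scipy.spatial.transform import Rotation as R
from scipy.optimize import least_squares
def P(n):
    c=camera_params(n); return c
def proj(n,p,ext=None):
    c=camera_params(n); E=c["extrinsics"] if ext is None else ext
    r,_=cv2.Rodrigues(E[:3,:3]); q,_=cv2.projectPoints(np.array(p,float).reshape(-1,3),r,E[:3,3],c["K"],c["dist_coeffs"]); return q.reshape(-1,2)
def wext(s):
    T=np.eye(4);T[:3,:3]=R.from_rotvec(s["ee_rot"]).as_matrix();T[:3,3]=s["position"]
    return np.linalg.inv(T@camera_params("wrist")["T_tool_cam"])
def ray(n,uv,ext=None):
    c=camera_params(n); E=c["extrinsics"] if ext is None else ext
    d=cv2.undistortPoints(np.array([[uv]],float),c["K"],c["dist_coeffs"])[0,0]
    Ri=E[:3,:3].T; v=Ri@np.array([d[0],d[1],1]); return -Ri@E[:3,3], v/np.linalg.norm(v)
def onz(n,uv,z,ext=None):
    o,v=ray(n,uv,ext); return o+v*(z-o[2])/v[2]
def tri(rays):
    A=sum(np.eye(3)-np.outer(v,v) for o,v in rays); b=sum((np.eye(3)-np.outer(v,v))@o for o,v in rays)
    p=np.linalg.solve(A,b); return p,[np.linalg.norm((np.eye(3)-np.outer(v,v))@(p-o)) for o,v in rays]
def red(im,box=None):
    a=im.astype(int); m=(a[...,0]>120)&(a[...,1]<70)&(a[...,2]<70)
    if box:
        k=np.zeros_like(m);k[box[1]:box[3],box[0]:box[2]]=1;m&=k
    ys,xs=np.nonzero(m); return xs.mean(),ys.mean(),len(xs),(xs.min(),ys.min(),xs.max(),ys.max())
E
python3 - <<'E'
from h import *
rt=red(capture("top"),(325,160,365,195)); rs=red(capture("side"),(310,180,345,205))
print(rt,rs)
p,e=tri([ray("top",rt[:2]),ray("side",rs[:2])]);print(p,e)
for l in ["pen","bolt","keeper","amber_bottle"]:
    for c in("top","side"):
        for d in outline_of(l,c)[:2]:
            ys,xs=np.nonzero(d["region"]);print(l,c,round(d["conf"],2),d["extent"],xs.mean(),ys.mean())
            if l=="pen":
                r=d["region"].astype(np.uint8);q=cv2.minAreaRect(np.c_[xs,ys].astype(np.float32));print(cv2.boxPoints(q).tolist())
for n,b in(("top",(235,105,415,215)),("side",(280,135,400,275))):
    im=capture(n)[b[1]:b[3],b[0]:b[2]]
    s=min(800/im.shape[1],600/im.shape[0]);cv2.imwrite(f"pics/{n}z.png",cv2.resize(im[:,:,::-1],None,fx=s,fy=s,interpolation=cv2.INTER_CUBIC));print(s)
E
```

```text
(np.float64(344.6470588235294), np.float64(175.47058823529412), 34, (np.int64(342), np.int64(172), np.int64(347), np.int64(179))) (np.float64(325.57894736842104), np.float64(194.6315789473684), 19, (np.int64(324), np.int64(192), np.int64(327), np.int64(197)))
[ 0.61409424 -0.11837994  0.21583233] [np.float64(7.009911430419975e-05), np.float64(7.00991143042828e-05)]
pen top 0.96 [250.6, 119.9, 371.1, 199.2] 311.6267440037623 161.95108951246277
[[251.15150451660156, 191.98828125], [254.56593322753906, 119.6021728515625], [373.67828369140625, 125.22067260742188], [370.26385498046875, 197.60678100585938]]
pen side 0.76 [298.6, 148.1, 387.6, 250.6] 336.3453947368421 206.07287449392712
[[284.58453369140625, 163.4508056640625], [348.52960205078125, 132.54403686523438], [395.794189453125, 230.33282470703125], [331.84912109375, 261.2395935058594]]
bolt top 0.77 [289.9, 170.9, 364.8, 184.0] 335.9100346020761 178.2975778546713
bolt side 0.65 [314.9, 178.6, 335.5, 223.7] 323.525 198.0625
bolt side 0.36 [324.1, 210.0, 341.8, 225.8] 331.93939393939394 218.25
keeper top 0.75 [252.9, 121.5, 370.1, 198.2] 311.6945945945946 162.59881756756758
keeper top 0.65 [361.6, 173.9, 369.5, 185.4] 366.8875 180.75
keeper side 0.65 [326.4, 209.7, 340.9, 223.7] 331.1182795698925 217.2258064516129
amber_bottle top 0.63 [380.5, 156.1, 396.3, 177.9] 388.423197492163 163.81504702194357
amber_bottle top 0.2 [287.3, 172.7, 366.7, 183.1] 335.140243902439 178.28658536585365
amber_bottle side 0.56 [356.1, 234.6, 376.0, 268.2] 364.88839285714283 250.453125
4.444444444444445
4.285714285714286
```

View pics/topz.png

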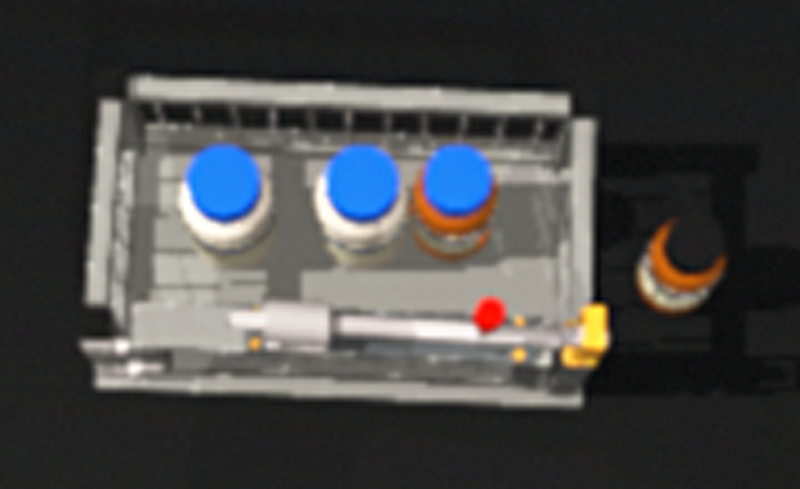

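View pics/sidez.png

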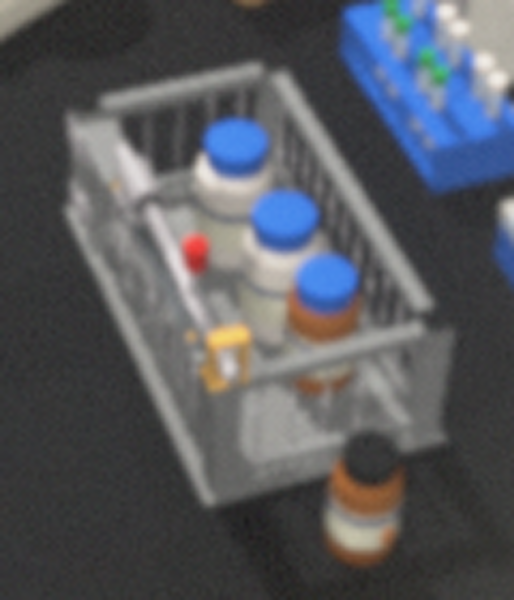

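```bash
python3 - <<'E'
from h import *
f=lambda x,y:(235+x/4.4444,105+y/4.4444)
def line(a,b,z):
    A=onz("top",f(*a),z);B=onz("top",f(*b),z);d=A-B;print(A,B,np.linalg.norm(d),"yaw(rad) of +y",np.arctan2(-d[0],d[1]))
line((95,388),(583,406),0.006)   # front tray edge
line((130,86),(570,104),0.15)
line((230,318),(575,338),0.176)  # bolt
s=state();M=R.from_rotvec(s["ee_rot"]).as_matrix();print(M.round(3))
k=camera_params("top")
for l in["wash_bottle","tip_box","amber_bottle","jar_a"]:
    for d in outline_of(l,"top")[:1]:
        e=d["extent"];print(l,d["conf"],onz("top",((e[0]+e[2])/2,(e[1]+e[3])/2),0.08))
E
```

```text
[0.58834933 0.19703227 0.006     ] [ 0.5913802  -0.21358327  0.006     ] 0.41062672611715983 yaw(rad) of +y 0.007381168375609103
[0.80335476 0.16564173 0.15      ] [ 0.80420122 -0.18225214  0.15      ] 0.3478949001577342 yaw(rad) of +y 0.0024330930113760215
[0.61176318 0.07338202 0.176     ] [ 0.60801009 -0.18742223  0.176     ] 0.2608312560107309 yaw(rad) of +y -0.014389480868563672
[[ 0.     0.237 -0.971]
 [-0.    -0.971 -0.237]
 [-1.     0.     0.   ]]
wash_bottle 0.74 [ 0.73377167 -0.01952776  0.08      ]
tip_box 0.59 [ 0.50763487 -0.52923422  0.08      ]
amber_bottle 0.56 [ 0.69589272 -0.28509363  0.08      ]
jar_a 0.88 [ 0.74101554 -0.02412038  0.08      ]
```

```bash
python3 -m jog '[[0,0,0,-0.3,0,0,1],[0,0,0,-0.45,0,0,1],[-0.05,0,0,-0.45,-0.15,-0.28,1],[-0.1,0,0,-0.45,-0.32,-0.57,1],[-0.15,0,0,-0.45,-0.5,-0.9,1],[-0.15,0,0,-0.45,-0.5,-0.9,1]]' 40
python3 - <<'E'
from h import *
s=state();M=R.from_rotvec(s["ee_rot"]).as_matrix();print(s["time"],s["position"],M.round(3),s["joint_pos"])
d=np.array([0.612,-0.105,0.29])-s["position"];print(M.T@d/0.2, np.degrees(np.arctan2(M[1,1],M[0,1]))/180)
E
```

```text
time: 1.7
position: [0.2895, -0.4165, 0.301]
ee_rot: [1.807, 0.674, -1.805]
contact_force: [-0.2, 0.4, -0.2]
gripper_width: 0.998
1.7 [ 0.28950455 -0.41648168  0.30099163] [[ 0.001  0.655 -0.755]
 [-0.    -0.755 -0.655]
 [-1.     0.001 -0.   ]] [-9.86371313e-01  1.65814664e-01  1.54705471e+00  5.18785638e-04
  1.42821295e+00 -1.30228868e-01]
[ 0.05588112 -0.11979171 -2.23856013] -0.2725420685019133
```

```bash
python3 -m jog '[[-0.055,0,0,0,-0.02,-0.3,1],[-0.11,0,0,0,-0.03,-0.6,1],[-0.165,0,0,0,-0.05,-0.9,1],[-0.22,0,0,0,-0.05,-1,1],[-0.2725,0,0,0,-0.05,-1,1],[-0.2725,0,0,0,-0.05,-1,1]]'
python3 - <<'E'
from h import *
s=state();M=R.from_rotvec(s["ee_rot"]).as_matrix();print(s["time"],s["position"],M.round(3),s["joint_pos"])
d=np.array([0.612,-0.105,0.29])-s["position"];print(M.T@d/0.2, np.degrees(np.arctan2(M[1,1],M[0,1]))/180)
E
```

```text
time: 2.45
position: [0.4327, -0.2809, 0.3005]
ee_rot: [1.213, 1.206, -1.214]
contact_force: [0.1, -0.8, -0.1]
gripper_width: 1.0
2.45 [ 0.43271043 -0.28092918  0.30047962] [[-0.     1.    -0.006]
 [-0.    -0.006 -1.   ]
 [-1.    -0.     0.   ]] [-5.97770597e-01  1.80734692e-01  1.52966647e+00 -5.48181762e-04
  1.43128433e+00 -5.91320724e-01]
[ 0.05170666  0.89084294 -0.88536236] -0.002028809493751088
```

```bash
python3 -m jog '[[0,0,0,0,0.22,-0.2,1],[0,0,0,0,0.44,-0.4,1],[0,0,0,0,0.66,-0.6,1],[0,0,0,0,0.88,-0.8,1],[0,0,0,0,0.89,-0.83,1],[0,0,0,0,0.89,-0.83,1]]'
python3 - <<'E'
from h import *
s=state();im=capture("wrist");cv2.imwrite("pics/w1.png",im[:,:,::-1]);E=wext(s)
M=R.from_rotvec(s["ee_rot"]).as_matrix();print(s["time"],s["position"],M.round(3))
r=red(im);print(r)
rt=(344.65,175.47);rs=(325.58,194.63)
o=onz("wrist",r[:2],0.22,E);print(o)
print(tri([ray("wrist",r[:2],E),ray("top",rt),ray("side",rs)]))
E
```

```text
time: 3.2
position: [0.6109, -0.1158, 0.3003]
ee_rot: [1.212, 1.207, -1.214]
contact_force: [-0.5, 0.1, -0.7]
gripper_width: 1.0
3.2 [ 0.61092675 -0.11579006  0.30025771] [[-0.001  1.    -0.006]
 [-0.001 -0.006 -1.   ]
 [-1.    -0.001  0.001]]
(np.float64(323.3114754098361), np.float64(203.68196721311475), 305, (np.int64(309), np.int64(191), np.int64(335), np.int64(221)))
[ 0.61557935 -0.11509992  0.22      ]
(array([ 0.61492492, -0.11745563,  0.21425861]), [np.float64(0.0010030877240624595), np.float64(0.0011294709170613245), np.float64(0.0004984260082661349)])
```

View pics/w1.png

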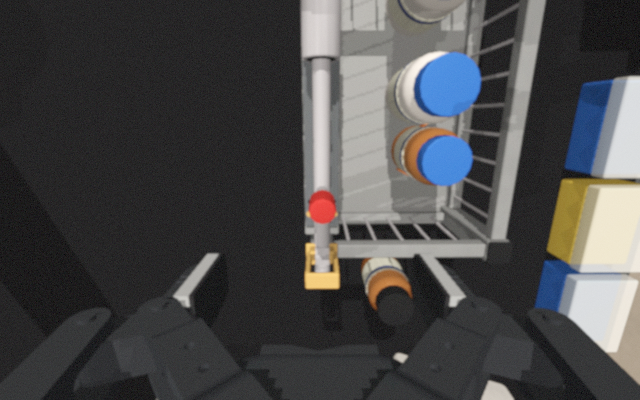

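```bash
python3 -m jog '[[0,0,0,0.15,0.021,0.007,1],[0,0,0,0.3,0.021,0.007,1],[0,0,0,0.42,0.021,0.007,1],[0,0,0,0.505,0.021,0.007,1],[0,0,0,0.505,0.021,0.007,1]]'
python3 - <<'E'
from h import *
s=state();im=capture("wrist");cv2.imwrite("pics/w2.png",im[:,:,::-1]);E=wext(s)
print(s["time"],s["position"],s["contact_force"])
r=red(im);print(r, onz("wrist",r[:2],0.22,E))
E
```

```text
time: 3.88
position: [0.6137, -0.1182, 0.1988]
ee_rot: [1.213, 1.208, -1.216]
contact_force: [-0.5, -0.3, 0.2]
gripper_width: 1.003
3.875 [ 0.61371227 -0.11815396  0.19881425] [-0.47463553 -0.29871777  0.19642457]
(np.float64(319.1777777777778), np.float64(249.39506172839506), 405, (np.int64(294), np.int64(233), np.int64(339), np.int64(286))) [ 0.6150604  -0.11217088  0.22      ]
```

View pics/w2.png

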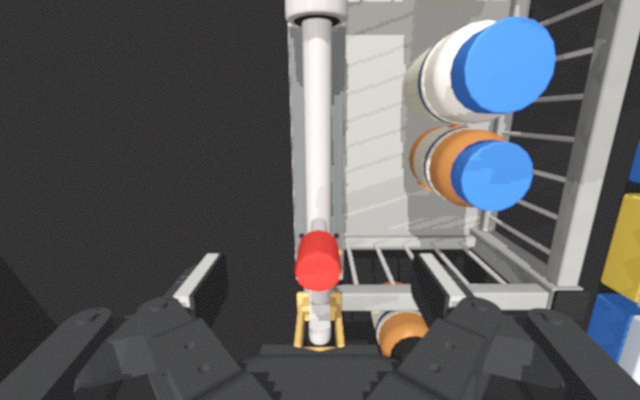

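```bash
python3 - <<'E'
from h import *
s=state();E=wext(s)
for y in(-.112,-.115,-.118):
  for z in (.206,.22,.234):
    print(y,z,proj("wrist",[[.615,y+d,z] for d in(-.011,0,.011)],E).round(0).tolist())
E
```

```text
-0.112 0.206 [[318.0, 256.0], [317.0, 238.0], [317.0, 219.0]]
-0.112 0.22 [[317.0, 268.0], [317.0, 248.0], [317.0, 228.0]]
-0.112 0.234 [[317.0, 282.0], [317.0, 261.0], [317.0, 239.0]]
-0.115 0.206 [[318.0, 261.0], [317.0, 243.0], [317.0, 224.0]]
-0.115 0.22 [[317.0, 273.0], [317.0, 254.0], [317.0, 233.0]]
-0.115 0.234 [[317.0, 288.0], [317.0, 267.0], [317.0, 245.0]]
-0.118 0.206 [[318.0, 266.0], [317.0, 248.0], [317.0, 229.0]]
-0.118 0.22 [[318.0, 279.0], [317.0, 259.0], [317.0, 239.0]]
-0.118 0.234 [[317.0, 294.0], [317.0, 273.0], [317.0, 251.0]]
```

```bash
python3 -m jog '[[0,0,0,0,0,-0.012,0],[0,0,0,0,0,-0.012,-0.5],[0,0,0,0,0,-0.012,-1],[0,0,0,0,0,-0.012,-1],[0,0,0,0,0,-0.012,-1],[0,0,0,0,0,-0.012,-1]]' 50
python3 - <<'E'
from h import *
s=state();im=capture("wrist");cv2.imwrite("pics/w3.png",im[:,:,::-1])
print(s["time"],s["position"],s["contact_force"],s["torque"],s["gripper_width"]*85)
E
```

```text
time: 4.68
position: [0.6149, -0.1142, 0.2003]
ee_rot: [1.211, 1.208, -1.212]
contact_force: [-4.7, -0.3, 5.3]
gripper_width: 0.232
4.675 [ 0.61489904 -0.11421816  0.20031009] [-4.66640136 -0.34184933  5.30372941] [0.05503352 0.70013089 0.07225608] 19.738651566322364
```

View pics/w3.png

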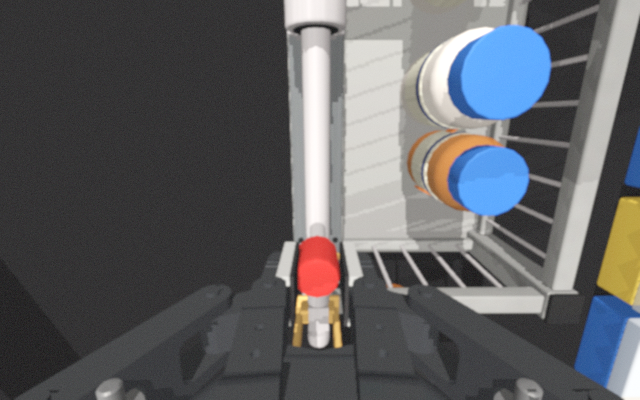

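```bash
python3 -m jog '[[0,0,0,-0.015,0,0,-1],[0,0,0,-0.03,0,0,-1],[0,0,0,-0.042,0,0,-1],[0,0,0,-0.042,0,0,-1]]'
python3 - <<'E'
from h import *
s=state();im=capture("wrist");cv2.imwrite("pics/w4.png",im[:,:,::-1])
print(s["time"],s["position"],s["contact_force"],s["torque"],s["gripper_width"]*85)
E
```

```text
time: 5.22
position: [0.6148, -0.1121, 0.2065]
ee_rot: [1.213, 1.213, -1.212]
contact_force: [-0.7, 6.0, -6.8]
gripper_width: 0.23
5.225 [ 0.61482717 -0.11208202  0.20646285] [-0.69598203  5.99885543 -6.81031766] [0.85507623 0.11165427 0.03323973] 19.559837802534524
```

View pics/w4.png

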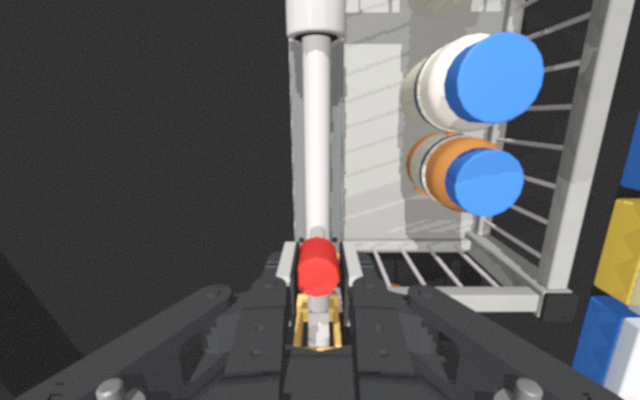

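```bash
python3 -m jog '[[0,0,0,-0.005,0,-0.01,-1],[0,0,0,-0.01,0,-0.015,-1],[0,0,0,-0.01,0,-0.015,-1]]'
python3 - <<'E'
from h import *
s=state()
print(s["time"],s["position"],s["contact_force"],s["torque"],s["gripper_width"]*85)
E
```

```text
time: 5.65
position: [0.6151, -0.1108, 0.2096]
ee_rot: [1.212, 1.209, -1.212]
contact_force: [-1.8, 4.0, -7.3]
gripper_width: 0.23
5.65 [ 0.61512498 -0.11075441  0.20958996] [-1.81060594  4.04764605 -7.33267533] [0.4815794  0.34225177 0.10187071] 19.51469393395577
```

```bash
python3 -m jog '[[0,0,0,0,0,-0.02,-1],[0,0,0,0.0,0,-0.04,-1],[0,0,0,0.002,0,-0.06,-1],[0,0,0,0.003,0,-0.08,-1],[0,0,0,0.003,0,-0.08,-1]]'
python3 - <<'E'
from h import *
s=state();im=capture("wrist");cv2.imwrite("pics/w5.png",im[:,:,::-1])
print(s["time"],s["position"],s["contact_force"],s["torque"],s["gripper_width"]*85)
E
```

```text
time: 6.28
position: [0.6155, -0.0947, 0.2094]
ee_rot: [1.212, 1.208, -1.211]
contact_force: [-3.1, -1.0, -4.3]
gripper_width: 0.231
6.275 [ 0.6155326  -0.09467954  0.20940348] [-3.10134808 -1.00438718 -4.27321811] [-0.30366167  0.49175157  0.09790723] 19.671046391127902
```

View pics/w5.png

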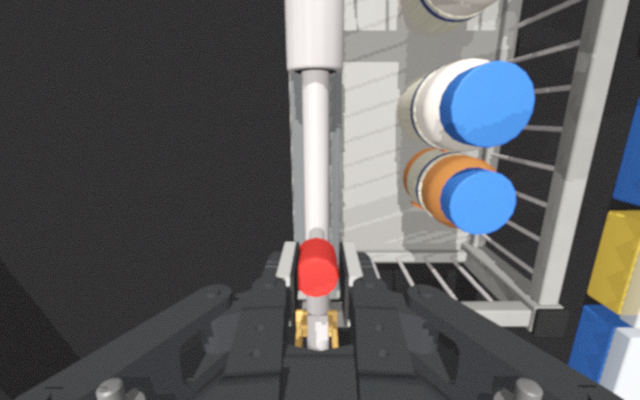

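```bash
python3 -m jog '[[0,0,0,0.001,-0.002,-0.02,-1],[0,0,0,0.002,-0.004,-0.045,-1],[0,0,0,0.004,-0.005,-0.07,-1],[0,0,0,0.005,-0.006,-0.1,-1],[0,0,0,0.005,-0.006,-0.1,-1]]'
python3 - <<'E'
from h import *
s=state();im=capture("wrist");cv2.imwrite("pics/w6.png",im[:,:,::-1])
M=R.from_rotvec(s["ee_rot"]).as_matrix()
print(s["time"],s["position"],s["contact_force"],s["torque"],s["gripper_width"]*85,M.round(3))
E
```

```text
time: 6.95
position: [0.6146, -0.074, 0.2084]
ee_rot: [1.213, 1.208, -1.211]
contact_force: [-2.0, 0.8, -5.1]
gripper_width: 0.229
6.95 [ 0.6145728  -0.07404356  0.20835748] [-2.03134812  0.808748   -5.09293091] [-0.15771893  0.16773264  0.05292008] 19.44041399437677 [[ 0.     1.    -0.003]
 [ 0.001 -0.003 -1.   ]
 [-1.     0.    -0.001]]
```

View pics/w6.png

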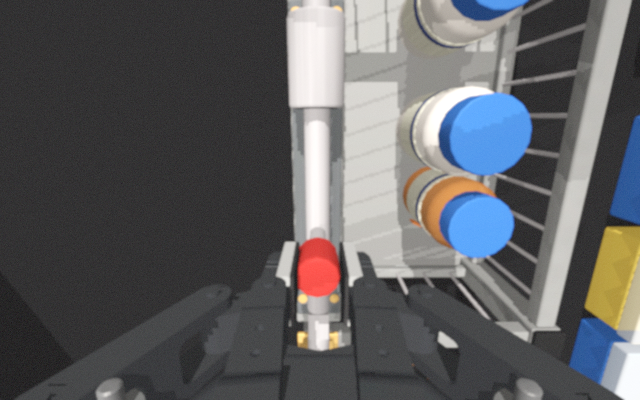

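```bash
python3 -m jog '[[0.005,0,0,0,-0.018,0,-1],[0.013,0,0,0,-0.047,-0.001,-1],[0.024,0,0,0,-0.088,-0.003,-1],[0.032,0,0,0,-0.118,-0.006,-1],[0.04,0,0,0,-0.147,-0.009,-1],[0.048,0,0,0,-0.176,-0.013,-1],[0.048,0,0,0,-0.176,-0.013,-1]]'
python3 - <<'E'
from h import *
s=state();im=capture("wrist");cv2.imwrite("pics/w7.png",im[:,:,::-1])
M=R.from_rotvec(s["ee_rot"]).as_matrix()
print(s["time"],s["position"],s["contact_force"],s["torque"],s["gripper_width"]*85,M.round(3))
E
```

```text
time: 7.88
position: [0.5788, -0.0725, 0.2086]
ee_rot: [1.322, 1.132, -1.323]
contact_force: [1.5, 1.3, -6.7]
gripper_width: 0.232
7.875 [ 0.57876999 -0.07253359  0.20858363] [ 1.54087484  1.29118222 -6.73981644] [ 0.05140363 -0.461546    0.01037221] 19.725979467818455 [[-0.     0.988 -0.154]
 [-0.    -0.154 -0.988]
 [-1.     0.     0.   ]]
```

View pics/w7.png

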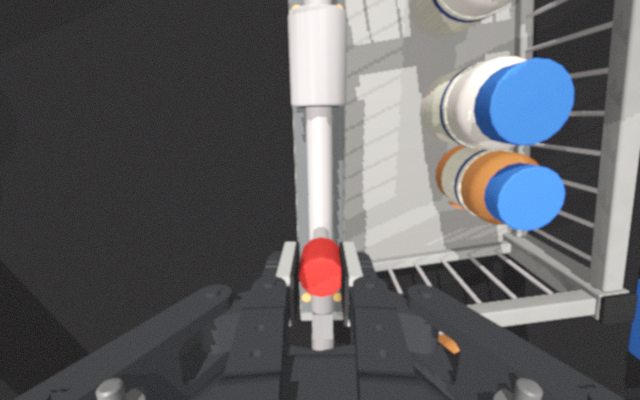

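```bash
python3 -m jog '[[0.008,0,0,0,-0.03,0,-1],[0.016,0,0,0,-0.059,-0.001,-1],[0.024,0,0,0,-0.088,-0.003,-1],[0.032,0,0,0,-0.118,-0.006,-1],[0.04,0,0,0,-0.147,-0.009,-1],[0.048,0,0,0,-0.176,-0.013,-1],[0.048,0,0,0,-0.176,-0.013,-1],[0.048,0,0,0,-0.176,-0.013,-1]]'
python3 - <<'E'
from h import *
s=state();im=capture("wrist");cv2.imwrite("pics/w8.png",im[:,:,::-1])
M=R.from_rotvec(s["ee_rot"]).as_matrix()
print(s["time"],s["position"],s["contact_force"],s["torque"],s["gripper_width"]*85,M.round(3))
for n,b in(("top",(235,105,415,215)),("side",(280,135,400,275))):
    im=capture(n)[b[1]:b[3],b[0]:b[2]]
    k=min(800/im.shape[1],600/im.shape[0]);cv2.imwrite(f"pics/{n}z8.png",cv2.resize(im[:,:,::-1],None,fx=k,fy=k,interpolation=cv2.INTER_CUBIC))
E
```

```text
time: 8.93
position: [0.545, -0.0649, 0.2086]
ee_rot: [1.43, 1.048, -1.43]
contact_force: [0.8, -1.8, -4.4]
gripper_width: 0.23
8.925 [ 0.54501207 -0.06485788  0.20861274] [ 0.77104128 -1.82916464 -4.36679386] [-0.59855947 -0.13589095  0.0467095 ] 19.52252021533697 [[ 0.     0.954 -0.3  ]
 [-0.001 -0.3   -0.954]
 [-1.     0.001  0.001]]
```

View pics/w8.png

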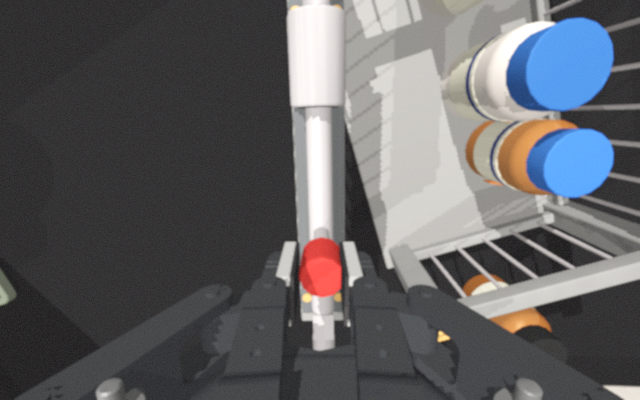

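View pics/topz8.png

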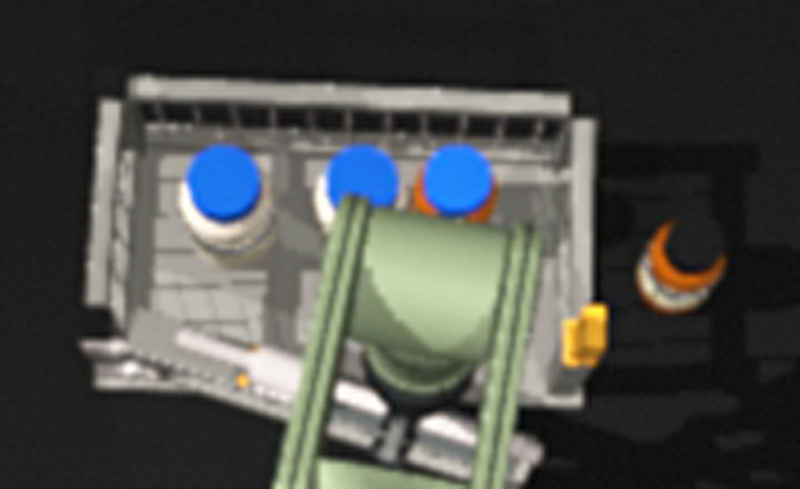

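View pics/sidez8.png

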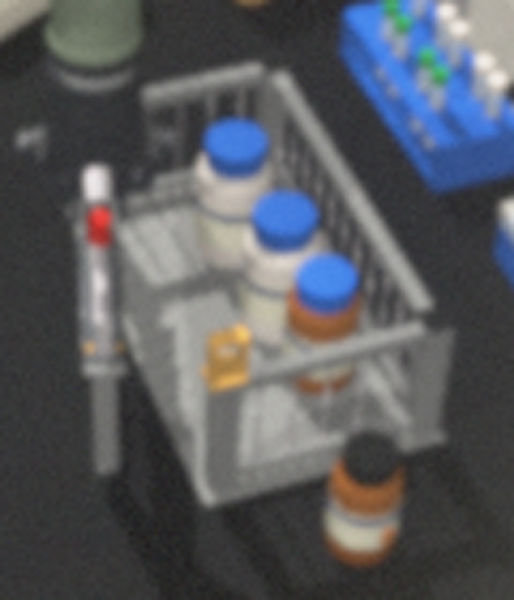

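```bash
python3 - <<'E'
from h import *
for c in[(530,448),(540,450),(515,475)]: print(onz("top",(235+c[0]/4.4444,105+c[1]/4.4444),0.15))
# gate rail end in side crop (105,368) , shut pose guess from geometry
print(onz("side",(280+103/4.2857,135+365/4.2857),0.15))
th=.3;h=np.array([.6145,.162]);print(h+.335*np.array([-np.sin(th),-np.cos(th)]))
s=state();print(s["time"],s["position"],s["contact_force"],max(abs(s["joint_vel"])))
E
```

```text
[ 0.52701347 -0.15789549  0.15      ]
[ 0.52581233 -0.16552259  0.15      ]
[ 0.50575558 -0.14709877  0.15      ]
[ 0.51993642 -0.15343511  0.15      ]
[ 0.51550073 -0.15803772]
9.075 [ 0.54505261 -0.064716    0.20845195] [-0.27795448 -2.40153533 -3.89752249] 0.0025300226811574393
```

The images put the free edge at about (0.517, -0.157), which agrees with the (0.5155, -0.158) computed for 0.3 rad. The arm is at rest and still holding the knob, so I'm handing in.

```bash
python3 -c "
from station import *
print(hand_in()); s=state(); print(s['time'],s['position'],s['gripper_width'])"
```

```text
the job is handed in; nothing more can be done
None
the job is handed in; nothing more can be done
```

The bolt is free of the keeper and the gate is held open at about 0.30 rad, with its free edge about 10 cm from shut. The job was handed in at about 9.1 s of the 32 s allowed.

- **Bolt:** I gripped the red knob across the gate at 50 N and lifted it about 8–9 mm. I then drew the bolt back about 37 mm from where it started, past the 30 mm at which the nose leaves the keeper. Force readings between moves were at most about 9 N, so I saw no sign of it catching on the lip.
- **Gate:** I swung the gate along its arc, turning the gripper with it, and kept hold of the knob.
- **Last checks:**
  - The arm was at rest with about 4.6 N on the wrist, and the gripper was still closed on the knob.
  - The knob's position gives 0.2995 rad. The free edge measured from the pictures agrees with the computed position to within about 1 cm, but I picked it by eye in low-resolution pictures.
  - The jars in the pen and the amber bottle stand where they were in both overview pictures. I did not look again at the beaker, wash bottle or tip box; the arm kept its fingers about 30 cm above the bench until it was over the pen.
- **Disagreements:**
  - The cameras put the knob 4–6 mm lower than its nominal height, which did not affect the grasp.
  - The network's detection of the wash bottle was wrong (it reported a jar), so I did not use it.

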